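# Lock the T-foot anchor in the fixture rail

### The job

Take the wing-headed T-foot anchor from the storage block and drop its foot into the slot of the aluminium fixture rail, then slide it along the slot and push the spring plunger in until it is firmly home against its stop (12 to 20 N). Holding it there, twist it a quarter turn (either way), let the spring push it back to its seat and let go, so that it stays locked crosswise under the rail's lips with its flange flat on the rail. Work by feel and never force the anchor (stay well under 30 N), and leave the round-headed stud and the other loose things where they are.

Things in the scene. Friction and masses are not known exactly. Their poses are not given: they have to be found in the camera images.
- anchor_wing (a point): Loose steel T-foot anchor, 0.12 kg, upright in one pocket of the storage block, flange on the block's top: centre of its grip wing, an upright dark plate 12 thick (its x) x 40 long (its y) x 48 high, z up. Below the wing a boss 22 diameter, 4 mm visible, then the flange, whose underside is 34 mm below this point. Wing and foot are parallel; half-turn symmetric.
- anchor_flange (a point): Centre of the underside of the anchor's round flange (36 diameter, 6 thick), on its axis 34 mm below anchor_wing; axes as anchor_wing. Below it a stem 11 diameter, then the T-foot, 8.5 to 16.5 mm down, 12 wide (x) x 30 long (y), its lowest 2 mm narrowed to 9.5 x 28.
- rail: Fixed aluminium T-slot rail 64 wide (its x) x 216 long (its y) x 34 high, origin at the centre of its underside. Slot 14.5 wide, 26 deep, open upward, at x = 0 from y = -100 to +56. On its +y end is clamped a plunger unit, set differently each time (+-10 mm along y): a dark housing 42 x 46, 10 high on top, and under the 6 mm thick lips a hidden pocket 38 wide in which the foot can turn.
- slot_entry (a point): Point on the rail's top at the middle of the slot, y = -30 in the rail: a free place to drop the foot in, foot along the slot (1.25 mm clearance a side). Axes as the rail: y along the slot toward the plunger, a bright tongue 22 wide, 7 high on the rail's top, which the flange pushes along +y: 14 mm travel, 2 N at first, 7.6 N just before the hard stop, 3.6 N at the seat.
- home_middle (a point): Point on the rail's top at the slot's middle, y = +25 in the rail. With the plunger fully home the anchor's axis stands somewhere within 10 mm of here along y; where, is not measured and must be felt. Only there (within 1.5 mm) the foot has room to turn; short of it, it jams on the pocket's end wall. Once turned, the spring pushes the anchor back 10 mm to its seat on that wall.
- block: Fixed wooden storage block 70 (x) x 112 (y) x 28 high, origin at the centre of its underside; two pockets 16.5 x 34.5 at y = +27 and -27 mm, one holding the anchor, the other the stud.
- stud: Loose round-headed steel stud in the other pocket, flange 36 diameter, head 28 diameter, top 32 mm above the block; origin at the underside of its flange. Not to be used.
- cap_e: Loose dark green capacitor standing on the bench, 22 diameter x 60 high; bystander.
- relay: Loose blue relay, 42 x 28 x 22; bystander.
- marker: Loose red and white marker pen lying near the front edge, 17 x 135 x 16; bystander.
- side_cutters: Loose side cutters with red handles lying to the left, 51 x 134 x 10; bystander.

How it is judged:
By the outcome, as a careful person would: the job done as asked, in the order asked, and still so for the second after the job is handed in, with the robot touching nothing.
It also fails if it takes over 67 s, if anything falls off the work surface, if the arm or the gripper's body presses on something with over 40 N, if the wrist force passes 120 N, or if a joint passes its speed limit or range.

### The arm

A 6-joint arm with a two-finger parallel gripper is mounted at the origin on a cart in front of the work surface, level with it; the furniture and walls round the work are solid. World frame = base frame: x ahead of the robot, y to its left, z up, the work surface at z = 0. Lengths are in mm, angles in rad, forces in N, time in s.
With the tool pointing down it reaches from about 425 to 1125 mm from the base axis. Payload 14.9 kg.
Tool frame: the origin (TCP) lies on the centre line of the jaws, within the pads' length; the fingertips stand 17 mm ahead of it and the grasp point (between the pads) lies 2 mm behind it; z points along the fingers, y is the line along which they close (so a half turn about z gives the same grasp; the last joint's range is limited). The gripper opens to 91 mm and grips with 3 to 60 N. Pads are 32 mm wide; open, the fingers measure 118 mm over their backs; the gripper's body (76 mm by 178 mm) begins 60 mm behind the grasp point.
Start: joints at [-1.241, 0.379, 1.734, -0, 1.028, -0.033], TCP at [248.422, -654.45, 205.732] pointing down, gripper open.
Joint ranges: [-2.77, 2.77], [-0.74, 2.19], [0, 2.66], [-1.06, 4.2], [0.31, 2.87], [-3.08, 3.08]. Speed limits (rad/s): [1.89, 1.89, 2.39, 3.14, 3.14, 3.14].

### API

Orientations are given as [roll, pitch, yaw] about the fixed x, y, z axes, in that order (R = Rz(yaw) Ry(pitch) Rx(roll)).
In Python, from cell import bot gives the robot as it stands. The module is installed in compiled form; this text tells all that it offers.
- The arm moves only by the shell command python3 -m pendant 'ROWS' [FORCE]. ROWS is text: rows parted by semicolons, each of 7 numbers parted by spaces: the opening, from 0 (shut) to 1 (fully open), then the shift along the tool's x, y, z in mm, then the turn, a rotation vector about the tool's x, y, z in rad. A call has 1 to 8 rows; each row is the pose to reach, as a shift and turn from the pose commanded when the call began, along the tool's axes at that moment; what a row does not reach only later rows make up. A row lasts 1/10 s, in which the tool goes at most 50 mm and 8.59 degrees, less where a joint would pass 70% of its speed; a pose out of reach is approached as far as the arm can. A call with a gripper value outside its range is refused whole. The fingers move at their own pace and stop on an object; FORCE is the grip in N (left out, the last holds). Time passes only in rows, so rows that repeat a pose let the fingers close. It gives the time, the measured TCP pose, the force, the opening and the grip force at its end, in the units of the state.
- bot.sense(): the state, without advancing time (a new reading comes with each control period).
- bot.snapshot(name): name is "side" or "top" or "wrist"; returns a dict with "pixels" (420x560x3 uint8, blue, green, red), "depth" (420x560 float32, mm along the optical axis (not along the pixel's ray), 0 where there is no reading), "mtx" (3x3 intrinsics, pixels), "k1" (the pictures are not rectified: a ray, as slopes to the right and down, at radius r is drawn at 1 + k1 r^2 times it, then the intrinsics apply), "rvec" (rotation vector, rad) and "tvec" (3), from world to camera coordinates, as OpenCV has them. Camera axes: x right, y down, z forward; pixel columns grow to the right and rows downward; lengths in mm; the calibration is good to about 2 mm. A picture is of the moment at which its call begins.
- bot.sign_off(): hands the job in; it is judged then, once.
The state is a dict: "time_s": time; "q": joint angles; "joint_vel": joint speeds; "effort": joint torques, N m; "position": TCP position; "eef_rot": TCP orientation; "force": force on the tool from outside, world axes, zero at the start; "torque": the same for the moment, N m; "grip_width": opening from 0.0 (shut) to 1.0 (fully open); "grasp_force": force on a finger pad.
Only numpy, scipy, OpenCV 4.12 (cv2) and the standard library are available. Lean on these libraries where they do the work, as an engineer would, in place of code of your own. Each camera call takes 0.05 s, during which the arm holds its last target. There are 200 camera calls.

## Working session

There is one attempt and no reset: what is moved stays moved. The work goes in short steps, Python scripts to look and compute and a shell command to move; the robot and the scene stay as the last step left them, time stands still between calls to the robot, and variables do not carry over. Pictures are saved under pics/ and viewed, at most 10 in all, crops included, and the job is handed in when it is done.

```bash
mkdir -p pics; cat > h.py <<'E'
import numpy as np,cv2
from cell import bot
from scipy.spatial.transform import Rotation as Ro
def cam(n):
    s=bot.snapshot(n); s['R']=cv2.Rodrigues(np.array(s['rvec'],float))[0]; s['t']=np.array(s['tvec'],float).ravel(); return s
def rays(s,uv):
    uv=np.atleast_2d(np.array(uv,float)); K=np.array(s['mtx']); 
    return cv2.undistortPoints(uv[:,None],K,np.array([s['k1'],0,0,0.]))[:,0]
def plane(s,uv,z):
    d=np.c_[rays(s,uv),np.ones(len(np.atleast_2d(uv)))]@s['R']; c=-s['R'].T@s['t']
    return c+d*((z-c[2])/d[:,2])[:,None]
def cloud(s):
    h,w=s['depth'].shape; v,u=np.mgrid[:h,:w]; uv=np.c_[u.ravel(),v.ravel()]
    p=np.c_[rays(s,uv),np.ones(h*w)]*s['depth'].reshape(-1,1)
    P=(p-s['t'])@s['R']; P[s['depth'].ravel()==0]=np.nan; return P.reshape(h,w,3)
E
python3 - <<'E'
from h import *
a=cam('top');b=cam('side')
cv2.imwrite('pics/top.png',a['pixels']);cv2.imwrite('pics/side.png',b['pixels'])
import pickle;pickle.dump((a,b),open('s.pkl','wb'))
for s in(a,b):print(-s['R'].T@s['t'],s['mtx'])
print(bot.sense())
E
```

```text
[ 309.61371328   68.41433726 1176.56938255] [[490.7856929    0.         295.73855762]
 [  0.         490.7856929  214.13073428]
 [  0.           0.           1.        ]]
[ 453.17928883 -540.64929298  647.17791636] [[409.57475088   0.         279.63318725]
 [  0.         409.57475088 210.12817647]
 [  0.           0.           1.        ]]
{'time_s': 0.1, 'q': array([-1.24131628e+00,  3.79396685e-01,  1.73472437e+00,  2.15633288e-06,
        1.02848331e+00, -3.33401611e-02]), 'joint_vel': array([ 5.55866045e-04, -1.50301503e-03, -1.00829592e-03, -2.15049954e-04,
       -3.61455575e-05,  1.10979482e-03]), 'effort': array([ 1.97665882e-03, -7.65034747e+01, -4.35290194e+01,  6.52814610e-02,
        3.98718996e-02, -2.70119602e-05]), 'position': array([ 248.28903439, -654.09524414,  205.12449548]), 'eef_rot': array([-3.14058157e+00, -3.55691701e-05,  3.62819080e-01]), 'force': array([-0.3400107 , -0.15599035,  0.57856507]), 'torque': array([-0.01858198, -0.00202999, -0.02664679]), 'grasp_force': 0.0, 'grip_width': 0.9960025436157528}
```

View pics/top.png

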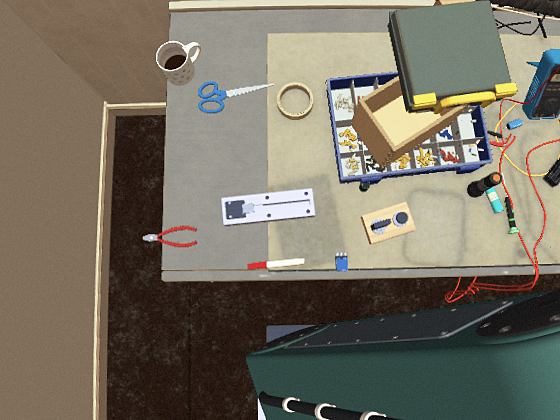

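View pics/side.png

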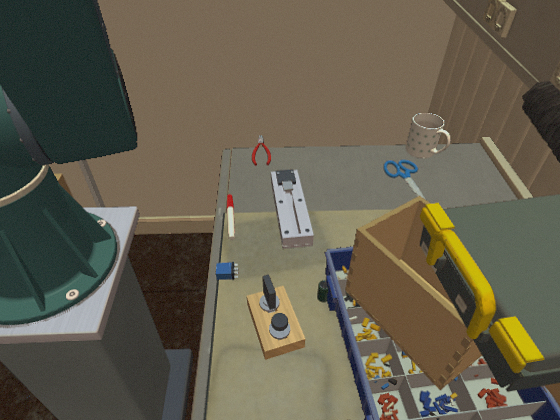

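The top view shows the rail at about (268,207), with its plunger at the left end (238,208). The block is at (388,223), with the anchor wing at (381,225) and the stud at (402,218). The side view agrees: wing at (268,290), stud at (279,324), rail from (287,175) to (297,240).

```bash
python3 - <<'E'
from h import *
import pickle
a,b=pickle.load(open('s.pkl','rb'))
for n,s,rb,wb in(('top',a,(215,180,320,232),(362,200,418,248)),('side',b,(265,160,320,255),(240,270,310,360))):
    P=cloud(s)
    def sub(bx):
        x0,y0,x1,y1=bx; return P[y0:y1,x0:x1].reshape(-1,3),s['pixels'][y0:y1,x0:x1].reshape(-1,3).astype(int)
    Q,c=sub(rb); z=Q[:,2]; m=(z>29)&(z<39); r=cv2.minAreaRect(Q[m][:,:2].astype(np.float32)); print(n,'rail',r,np.median(z[m]),m.sum())
    m=(z>40)&(z<50);q=Q[m];print(' high',len(q),cv2.minAreaRect(q[:,:2].astype(np.float32)),np.median(z[m]))
    Q,c=sub(wb); z=Q[:,2]; m=(z>23)&(z<33); r=cv2.minAreaRect(Q[m][:,:2].astype(np.float32)); print(' block',r,np.median(z[m]),m.sum())
    m=(z>75); print(' wing',m.sum(),cv2.minAreaRect(Q[m][:,:2].astype(np.float32)),np.percentile(z[m],[5,50,95]),Q[m].mean(0))
    m=(z>52)&(z<66); print(' stud',m.sum(),cv2.minAreaRect(Q[m][:,:2].astype(np.float32)))
E
```

```text
top rail ((499.40045166015625, 129.75978088378906), (65.36043548583984, 216.302978515625), 5.292420864105225) 33.541933701697246 1670
 high 387 ((498.13116455078125, 132.70028686523438), (43.907127380371094, 194.15785217285156), 5.1328277587890625) 43.047446755905696
 block ((456.9549255371094, -157.3303985595703), (70.45478820800781, 115.35655212402344), 16.42943000793457) 27.81450200746311 1010
 wing 99 ((448.2499694824219, -130.3787384033203), (11.976728439331055, 40.25217056274414), 15.434697151184082) [80.10800807 85.1844957  88.32343805] [ 447.95447335 -129.51394378   85.02768409]
 stud 128 ((451.79296875, -154.84371948242188), (26.993799209594727, 87.18915557861328), 24.50920295715332)
side rail ((501.1822204589844, 128.65509033203125), (64.55618286132812, 221.75555419921875), 5.128699779510498) 33.40082125043456 1426
 high 271 ((494.8489990234375, 194.3473358154297), (41.59012222290039, 69.13542938232422), 4.673685073852539) 43.00819574652023
 block ((458.6495056152344, -157.32870483398438), (70.314697265625, 113.78231048583984), 16.603622436523438) 27.689689180954712 1725
 wing 180 ((450.4049987792969, -132.32984924316406), (12.275960922241211, 40.35750198364258), 15.687981605529785) [76.45569647 84.75090427 86.56484047] [ 450.4048248  -134.57000436   83.71122376]
 stud 287 ((461.1578674316406, -156.70477294921875), (27.02474594116211, 82.64505767822266), 10.588732719421387)
```

```bash
cat >> h.py <<'E'
def go(x,y,z,yaw):
    s=bot.sense(); R=Ro.from_euler('xyz',s['eef_rot']); T=Ro.from_euler('xyz',[np.pi,0,np.radians(yaw)])
    print('shift',np.round(R.inv().apply(np.array([x,y,z])-s['position']),1),'turn',np.round((R.inv()*T).as_rotvec(),4),'at',np.round(s['position'],1),np.round(np.degrees(s['eef_rot'][2]),2),'t',s['time_s'],'F',np.round(s['force'],1))
E
python3 -c "
from h import *
go(449.6,-131.4,150,105.9)"
```

```text
shift [ 373.7 -417.2   55.6] turn [-8.0000e-04 -8.0000e-04 -1.4855e+00] at [ 248.3 -654.1  205.1] 20.79 t 0.1 F [-0.3 -0.2  0.6]
```

```bash
python3 -m pendant '0.6 373.7 -417.2 30 0 0 -1.4855;0.6 373.7 -417.2 30 0 0 -1.4855;0.6 373.7 -417.2 30 0 0 -1.4855;0.6 373.7 -417.2 30 0 0 -1.4855;0.6 373.7 -417.2 30 0 0 -1.4855;0.6 373.7 -417.2 30 0 0 -1.4855;0.6 373.7 -417.2 30 0 0 -1.4855;0.6 373.7 -417.2 30 0 0 -1.4855' 60; python3 -c "
from h import *
go(449.6,-131.4,150,105.9)"
```

```text
time_s: 0.9
position: [392.1, -279.8, 184.2]
eef_rot: [-3.142, 0.0, 1.569]
force: [1.3, -0.3, 0.8]
grip_width: 0.6
grasp_force: 0.0
shift [148.5  57.1  34.2] turn [-0.      0.     -0.2797] at [ 392.1 -279.8  184.2] 89.88 t 0.9 F [ 1.3 -0.3  0.8]
```

```bash
python3 -m pendant '0.6 148.5 57 34 0 0 -0.28;0.6 148.5 57 34 0 0 -0.28;0.6 148.5 57 34 0 0 -0.28;0.6 148.5 57 34 0 0 -0.28;0.6 148.5 57 34 0 0 -0.28;0.6 148.5 57 34 0 0 -0.28'; python3 - <<'E'
from h import *
go(449.6,-131.4,60,105.9)
s=cam('wrist');cv2.imwrite('pics/w1.png',s['pixels']);P=cloud(s);Q=P.reshape(-1,3)
near=np.hypot(Q[:,0]-450,Q[:,1]+131)<32
m=near&(Q[:,2]>78)&(Q[:,2]<92);print(m.sum(),cv2.minAreaRect(Q[m][:,:2].astype(np.float32)) if m.sum() else 0,np.median(Q[m][:,2]))
E
```

```text
time_s: 1.5
position: [450.1, -134.2, 150.5]
eef_rot: [-3.142, 0.0, 1.843]
force: [0.2, -0.6, 0.1]
grip_width: 0.597
grasp_force: 0.0
shift [ 2.8  0.3 90.5] turn [-0.0001  0.0001 -0.0052] at [ 450.1 -134.2  150.5] 105.6 t 1.5 F [ 0.2 -0.6  0.1]
601 ((450.3402099609375, -131.7688751220703), (11.445075035095215, 39.28262710571289), 15.86356258392334) 86.65996073865591
```

View pics/w1.png

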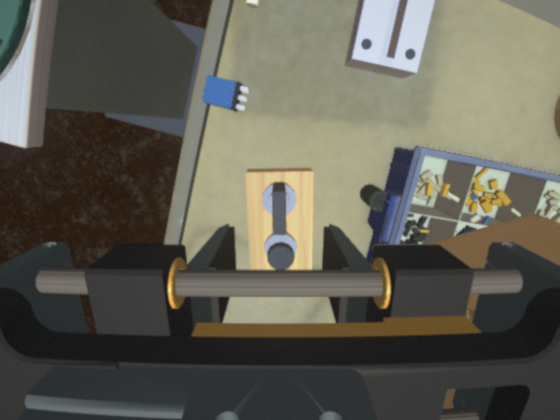

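The wrist view shows the wing at (280,205), midway between the fingers, and the stud behind it at (280,250). The wing fit gives (450.3,-131.8), 86.7 high, 11.4x39.3, which agrees with the earlier measurement. I'll descend and grip.

```bash
python3 -m pendant '0.6 1.5 0 20 0 0 -0.004;0.6 1.5 0 50 0 0 -0.004;0.6 1.5 0 80 0 0 -0.004;0.6 1.5 0 91.5 0 0 -0.004;0.6 1.5 0 91.5 0 0 -0.004;0.1 1.5 0 91.5 0 0 -0.004;0 1.5 0 91.5 0 0 -0.004;0 1.5 0 91.5 0 0 -0.004' 60;python3 -m pendant '0 0 0 0 0 0 0;0 0 0 0 0 0 0;0 0 0 0 0 0 0;0 0 0 0 0 0 0'
```

```text
time_s: 2.35
position: [450.5, -132.6, 59.9]
eef_rot: [3.14, 0.001, 1.847]
force: [-0.5, -0.1, 0.6]
grip_width: 0.367
grasp_force: 0.0
time_s: 2.75
position: [449.9, -132.2, 59.0]
eef_rot: [3.141, 0.0, 1.847]
force: [-1.3, 0.3, 5.2]
grip_width: 0.127
grasp_force: 60.0
```

```bash
python3 -m pendant '0 0 0 -15 0 0 0;0 0 0 -40 0 0 0;0 0 0 -55 0 0 0;0 0 0 -55 0 0 0' 60; python3 -c "
from h import *
go(503,99.3,112,95.2)"
```

```text
time_s: 3.15
position: [450.8, -132.6, 115.4]
eef_rot: [3.139, 0.002, 1.847]
force: [0.3, -0.8, -2.2]
grip_width: 0.131
grasp_force: 60.0
shift [208.9 113.4   3.3] turn [0.0026 0.0015 0.1853] at [ 450.8 -132.6  115.4] 105.82 t 3.15 F [ 0.3 -0.8 -2.2]
```

```bash
python3 -m pendant '0 35 19 1 0 0 0.05;0 77 42 2 0 0 0.1;0 119 64 3 0 0 0.15;0 161 87 3 0 0 0.185;0 195 106 3 0 0 0.185;0 209 113.4 3 0 0 0.185;0 209 113.4 3 0 0 0.185;0 209 113.4 3 0 0 0.185'; python3 - <<'E'
from h import *
go(503,99.3,80,95.2)
s=cam('wrist');cv2.imwrite('pics/w2.png',s['pixels']);P=cloud(s);Q=P.reshape(-1,3)
m=(abs(Q[:,2]-34)<4)&(abs(Q[:,0]-495)<45)&(abs(Q[:,1]-130)<130);print(m.sum(),cv2.minAreaRect(Q[m][:,:2].astype(np.float32)),np.median(Q[m][:,2]))
m=(Q[:,2]>115)&(Q[:,2]<155)&(np.hypot(Q[:,0]-503,Q[:,1]-99)<30);print(m.sum(),cv2.minAreaRect(Q[m][:,:2].astype(np.float32)) if m.sum() else 0)
E
```

```text
time_s: 3.95
position: [501.2, 99.2, 110.1]
eef_rot: [-3.14, 0.0, 1.662]
force: [0.6, 0.1, -1.0]
grip_width: 0.127
grasp_force: 60.0
shift [-0.1  1.8 30.1] turn [-0.0013  0.0002  0.0008] at [501.2  99.2 110.1] 95.25 t 3.95 F [ 0.6  0.1 -1. ]
7873 ((499.1296691894531, 152.293212890625), (64.72308349609375, 166.4661407470703), 5.088185787200928) 35.002617611226135
1933 ((501.40478515625, 107.9449462890625), (33.410709381103516, 25.133331298828125), 3.022658586502075)
```

View pics/w2.png

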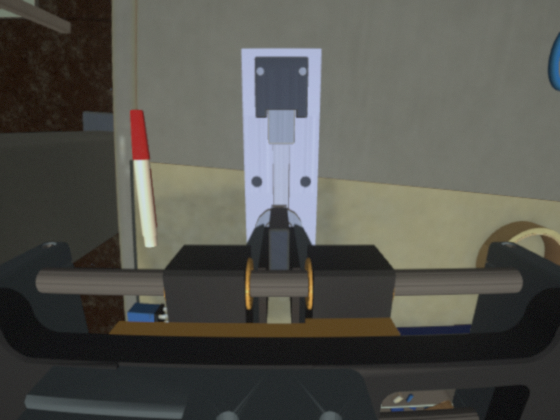

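The wrist view shows the wing at column 280 and the flange arc around (280,210). The slot runs up at column ~281 to the tongue (281,125). I'll measure the flange and wing against the slot in this same view.

```bash
python3 - <<'E'
from h import *
s=cam('wrist');P=cloud(s);p=s['pixels'];g=cv2.cvtColor(p,cv2.COLOR_BGR2GRAY)
for r in(155,165,175,190,198): print(r,g[r,262:302].tolist())
Q=P.reshape(-1,3)
m=(Q[:,2]>78)&(Q[:,2]<89)&(np.hypot(Q[:,0]-503,Q[:,1]-99)<30)
q=Q[m];print('flange',m.sum(),q.min(0),q.max(0)); 
if len(q)>10:
    print(cv2.minEnclosingCircle(q[:,:2].astype(np.float32)))
for r in(208,212,216,225,235,250,262):
    print(r,g[r,255:306:2].tolist()); print('  z',np.round(P[r,255:306:4,2]).tolist())
print(bot.sense()['position'])
E
```

```text
155 [189, 187, 187, 188, 193, 194, 194, 189, 187, 183, 173, 174, 177, 181, 184, 184, 182, 183, 183, 185, 183, 182, 183, 184, 182, 182, 177, 171, 180, 186, 189, 190, 187, 188, 188, 187, 188, 188, 187, 187]
165 [188, 188, 187, 189, 191, 193, 194, 191, 188, 184, 173, 175, 179, 182, 185, 185, 185, 183, 185, 185, 183, 181, 182, 181, 181, 175, 156, 160, 179, 189, 191, 189, 188, 189, 188, 188, 188, 189, 187, 189]
175 [188, 190, 187, 188, 191, 195, 192, 191, 189, 185, 170, 164, 172, 180, 185, 186, 185, 184, 185, 185, 184, 181, 181, 182, 181, 176, 155, 163, 182, 188, 191, 190, 188, 189, 189, 189, 189, 188, 188, 187]
190 [189, 188, 188, 190, 190, 194, 194, 191, 189, 184, 169, 153, 169, 180, 184, 185, 184, 186, 186, 186, 184, 181, 181, 181, 181, 172, 148, 160, 181, 189, 190, 191, 188, 192, 190, 189, 189, 190, 192, 190]
198 [189, 188, 188, 188, 188, 187, 188, 189, 188, 184, 166, 153, 168, 180, 185, 183, 184, 183, 186, 185, 180, 181, 179, 180, 183, 172, 151, 171, 187, 188, 188, 188, 188, 188, 188, 189, 188, 188, 187, 187]
flange 333 [484.57737599 101.69709224  80.25300457] [518.25923445 117.60906
[... 885 characters left out ...]
3.0, 132.0, 131.0, 91.0, 123.0, 122.0, 35.0]
235 [48, 49, 49, 47, 40, 33, 35, 65, 72, 76, 74, 73, 75, 75, 75, 75, 72, 51, 33, 33, 42, 49, 48, 49, 50, 53]
  z [139.0, 139.0, 135.0, 136.0, 139.0, 137.0, 138.0, 138.0, 137.0, 136.0, 138.0, 140.0, 140.0]
250 [48, 47, 44, 32, 31, 30, 30, 61, 72, 74, 74, 72, 76, 74, 74, 74, 72, 48, 27, 29, 29, 37, 46, 46, 46, 47]
  z [160.0, 160.0, 155.0, 152.0, 139.0, 138.0, 138.0, 138.0, 139.0, 157.0, 157.0, 161.0, 160.0]
262 [46, 45, 34, 27, 27, 27, 28, 59, 72, 72, 71, 74, 75, 76, 73, 74, 71, 44, 24, 26, 25, 26, 38, 44, 46, 56]
  z [173.0, 170.0, 170.0, 153.0, 138.0, 138.0, 138.0, 139.0, 138.0, 165.0, 169.0, 170.0, 173.0]
[501.38434821  98.62475178 110.37755069]
```

```bash
python3 - <<'E'
from h import *
s=cam('wrist')
L=plane(s,[[271.5,165],[271.7,190],[271.6,198]],34);R=plane(s,[[289.2,165],[288.9,190],[288.4,198]],34)
M=(L+R)/2;print(L-R,M)
d=np.array([-np.sin(np.radians(5.15)),np.cos(np.radians(5.15))])
for m in M: print('slot x at y=99:',m[0]+d[0]/d[1]*(98.6-m[1]))
w=plane(s,[[268.7,235],[288.7,235],[268.6,250],[288.5,250],[268.6,262],[288.5,262]],138);print(w)
E
```

```text
[[-15.39214972  -1.38351994   0.        ]
 [-15.28419721  -1.37403653   0.        ]
 [-15.03675928  -1.35181264   0.        ]] [[500.21469275 141.35005603  34.        ]
 [502.19142131 119.16411916  34.        ]
 [502.58824953 111.83732183  34.        ]]
slot x at y=99: 504.06764016138914
slot x at y=99: 504.04480998757947
slot x at y=99: 503.7812936939459
[[495.67118608 114.87548771 138.        ]
 [506.69111078 115.86730043 138.        ]
 [496.33215177 105.92444166 138.        ]
 [507.46566301 106.92716488 138.        ]
 [496.92035059  98.55865571 138.        ]
 [508.19546633  99.57464658 138.        ]]
```

```bash
python3 -m pendant '0 0 2 8 0 0 0;0 0 2 16 0 0 0;0 0 2 23 0 0 0;0 0 2 25 0 0 0;0 0 2 27 0 0 0;0 0 2 29 0 0 0;0 0 2 30 0 0 0;0 0 2 31 0 0 0'; python3 -c "
from h import *
go(503.4,99,62,95.2);print(bot.sense()['torque'])"
```

```text
time_s: 4.9
position: [504.0, 100.0, 79.9]
eef_rot: [3.141, -0.0, 1.662]
force: [-0.8, -0.1, -1.4]
grip_width: 0.131
grasp_force: 60.0
shift [-0.9 -0.7 17.9] turn [ 0.0003 -0.      0.0003] at [504.  100.   79.9] 95.22 t 4.9 F [-0.8 -0.1 -1.4]
[-0.01399169 -0.08807512  0.01950829]
```

```bash
python3 -m pendant '0 0 0 1 0 0 0;0 0 0 2 0 0 0;0 0 0 3 0 0 0;0 0 0 4 0 0 0;0 0 0 4 0 0 0'; python3 -c "
from h import *
go(503.4,99,65,95.2);print(bot.sense()['torque'])"
```

```text
time_s: 5.4
position: [503.8, 99.9, 75.7]
eef_rot: [-3.141, 0.0, 1.662]
force: [-0.1, 0.2, -0.2]
grip_width: 0.132
grasp_force: 60.0
shift [-0.9 -0.5 10.7] turn [-0.0002  0.      0.0003] at [503.8  99.9  75.7] 95.22 t 5.4 F [-0.1  0.2 -0.2]
[-0.05363182 -0.11144454  0.05480044]
```

```bash
python3 -m pendant '0 0 0 2 0 0 0;0 0 0 4 0 0 0;0 0 0 6 0 0 0;0 0 0 8 0 0 0;0 0 0 9 0 0 0;0 0 0 9.5 0 0 0;0 0 0 9.5 0 0 0'; python3 -c "
from h import *
go(503.4,99,65,95.2);print(bot.sense()['torque'])"
```

```text
time_s: 6.1
position: [503.9, 99.9, 66.3]
eef_rot: [-3.141, -0.0, 1.662]
force: [0.3, -0.0, -0.5]
grip_width: 0.122
grasp_force: 60.0
shift [-0.9 -0.6  1.3] turn [-0.0001 -0.      0.0002] at [503.9  99.9  66.3] 95.21 t 6.1 F [ 0.3 -0.  -0.5]
[-0.01263247 -0.10395663  0.01220307]
```

```bash
python3 -m pendant '0 0 0 0.6 0 0 0;0 0 0 1 0 0 0;0 0 0 1.3 0 0 0;0 0 0 1.3 0 0 0'; python3 -m pendant '0 0 0 0.4 0 0 0;0 0 0 0.4 0 0 0'
```

```text
time_s: 6.5
position: [504.0, 99.9, 65.1]
eef_rot: [3.142, -0.0, 1.662]
force: [-0.8, -0.7, 0.0]
grip_width: 0.129
grasp_force: 60.0
time_s: 6.7
position: [504.0, 100.0, 65.0]
eef_rot: [-3.142, -0.0, 1.662]
force: [-3.4, 0.2, 8.1]
grip_width: 0.126
grasp_force: 60.0
```

```bash
python3 -m pendant '0 3 0 -0.6 0 0 0;0 8 0 -0.6 0 0 0;0 14 0 -0.6 0 0 0;0 20 0 -0.6 0 0 0;0 25 0 -0.6 0 0 0;0 28 0 -0.6 0 0 0;0 29 0 -0.6 0 0 0;0 29 0 -0.6 0 0 0'; python3 -c "
from h import *
go(503.4,99,65,95.2);print(bot.sense()['torque'])"
```

```text
time_s: 7.5
position: [501.2, 128.9, 65.2]
eef_rot: [-3.141, 0.0, 1.662]
force: [-0.3, -0.4, -1.4]
grip_width: 0.125
grasp_force: 60.0
shift [-30.   -0.6   0.2] turn [-0.0001  0.      0.0005] at [501.2 128.9  65.2] 95.23 t 7.5 F [-0.3 -0.4 -1.4]
[-0.01295981 -0.08676969  0.0633596 ]
```

```bash
for i in 1; do python3 -m pendant '0 2 0 0 0 0 0;0 4 0 0 0 0 0;0 5 0 0 0 0 0;0 5 0 0 0 0 0'; done; python3 -m pendant '0 2 0 0 0 0 0;0 4 0 0 0 0 0;0 5 0 0 0 0 0;0 5 0 0 0 0 0';python3 -m pendant '0 2 0 0 0 0 0;0 3 0 0 0 0 0;0 3 0 0 0 0 0'
```

```text
time_s: 7.9
position: [500.9, 133.9, 65.3]
eef_rot: [3.142, -0.0, 1.662]
force: [-0.6, -0.1, -0.9]
grip_width: 0.127
grasp_force: 60.0
time_s: 8.3
position: [500.4, 138.9, 65.2]
eef_rot: [-3.142, -0.0, 1.662]
force: [0.0, -0.2, -0.4]
grip_width: 0.126
grasp_force: 60.0
time_s: 8.6
position: [500.1, 141.9, 65.3]
eef_rot: [3.142, -0.0, 1.662]
force: [-0.1, 0.8, -0.3]
grip_width: 0.129
grasp_force: 60.0
```

```bash
python3 -m pendant '0 2 0 0 0 0 0;0 3 0 0 0 0 0;0 3 0 0 0 0 0'; python3 -m pendant '0 2 0 0 0 0 0;0 3 0 0 0 0 0;0 3 0 0 0 0 0';python3 -m pendant '0 2 0 0 0 0 0;0 3 0 0 0 0 0;0 3 0 0 0 0 0'
```

```text
time_s: 8.9
position: [499.8, 144.8, 65.2]
eef_rot: [-3.142, 0.0, 1.662]
force: [-0.6, -2.8, -1.5]
grip_width: 0.126
grasp_force: 60.0
time_s: 9.2
position: [499.5, 147.8, 65.2]
eef_rot: [-3.142, 0.0, 1.662]
force: [0.4, -3.4, 0.3]
grip_width: 0.127
grasp_force: 60.0
time_s: 9.5
position: [499.3, 150.8, 65.3]
eef_rot: [-3.142, 0.0, 1.662]
force: [0.7, -5.4, -0.9]
grip_width: 0.127
grasp_force: 60.0
```

```bash
python3 -m pendant '0 2 0 0 0 0 0;0 3.5 0 0 0 0 0;0 3.5 0 0 0 0 0'; python3 -m pendant '0 1 0 0 0 0 0;0 1 0 0 0 0 0';python3 -m pendant '0 0.7 0 0 0 0 0;0 0.7 0 0 0 0 0'
```

```text
time_s: 9.8
position: [498.9, 154.2, 65.2]
eef_rot: [-3.142, 0.0, 1.662]
force: [0.6, -6.4, 0.5]
grip_width: 0.128
grasp_force: 60.0
time_s: 10.0
position: [498.9, 155.1, 65.2]
eef_rot: [-3.141, 0.0, 1.662]
force: [0.3, -7.1, 0.5]
grip_width: 0.127
grasp_force: 60.0
time_s: 10.2
position: [498.8, 155.8, 65.2]
eef_rot: [-3.141, 0.0, 1.662]
force: [1.1, -6.7, -0.1]
grip_width: 0.126
grasp_force: 60.0
```

```bash
python3 -m pendant '0 0.6 0 0 0 0 0;0 0.6 0 0 0 0 0;0 0.6 0 0 0 0 0'; python3 -m pendant '0 0.5 0 0 0 0 0;0 0.5 0 0 0 0 0';python3 -m pendant '0 0.3 0 0 0 0 0;0 0.3 0 0 0 0 0'
```

```text
time_s: 10.5
position: [498.7, 156.3, 65.2]
eef_rot: [-3.141, 0.0, 1.662]
force: [0.1, -7.1, 1.1]
grip_width: 0.129
grasp_force: 60.0
time_s: 10.7
position: [498.7, 156.8, 65.3]
eef_rot: [-3.141, 0.001, 1.662]
force: [0.8, -8.4, 1.7]
grip_width: 0.128
grasp_force: 60.0
time_s: 10.9
position: [498.7, 156.9, 65.2]
eef_rot: [-3.141, 0.001, 1.662]
force: [1.3, -10.7, 2.3]
grip_width: 0.124
grasp_force: 60.0
```

```bash
python3 -m pendant '0 0.3 0 0 0 0 0;0 0.3 0 0 0 0 0';python3 -m pendant '0 0.2 0 0 0 0 0;0 0.2 0 0 0 0 0;0 0.2 0 0 0 0 0'
```

```text
time_s: 11.1
position: [498.7, 157.0, 65.3]
eef_rot: [-3.141, 0.001, 1.663]
force: [1.4, -12.7, 2.3]
grip_width: 0.123
grasp_force: 60.0
time_s: 11.4
position: [498.7, 157.1, 65.3]
eef_rot: [-3.141, 0.001, 1.662]
force: [2.2, -14.6, 1.7]
grip_width: 0.124
grasp_force: 60.0
```

```bash
python3 -m pendant '0 0.1 0 0 0 0 0.06;0 0.1 0 0 0 0 0.12;0 0.1 0 0 0 0 0.18;0 0.1 0 0 0 0 0.18'; python3 -c "
from h import *
s=bot.sense();print(s['torque'],s['q'])"
```

```text
time_s: 11.8
position: [497.3, 157.0, 65.1]
eef_rot: [-3.139, 0.002, 1.48]
force: [-5.3, -14.7, 8.3]
grip_width: 0.13
grasp_force: 60.0
[-3.32117245  1.11475877  0.0883878 ] [ 2.61626385e-01  3.27499461e-01  2.13968281e+00 -1.67813699e-03
  6.77873119e-01  3.53310210e-01]
```

```bash
python3 -m pendant '0 0.1 0.5 -0.4 0 0 0.07;0 0.1 0.5 -0.4 0 0 0.14;0 0.1 0.5 -0.4 0 0 0.21;0 0.1 0.5 -0.4 0 0 0.21'; python3 -c "
from h import *
s=bot.sense();print(s['torque'],s['q'])"
```

```text
time_s: 12.2
position: [497.3, 157.0, 65.1]
eef_rot: [-3.138, 0.003, 1.27]
force: [-7.0, -14.3, 6.3]
grip_width: 0.123
grasp_force: 60.0
[-3.20216553  1.24982426  0.04445691] [ 2.61559538e-01  3.27745320e-01  2.13924615e+00 -1.58062911e-03
  6.78985802e-01  5.63517519e-01]
```

```bash
python3 -m pendant '0 0 0 -0.4 0 0 0.07;0 0 0 -0.4 0 0 0.14;0 0 0 -0.4 0 0 0.21;0 0 0 -0.4 0 0 0.28;0 0 0 -0.4 0 0 0.28'; python3 -c "
from h import *
s=bot.sense();print(s['torque'],s['q'])"
```

```text
time_s: 12.7
position: [497.0, 157.0, 65.2]
eef_rot: [-3.139, 0.004, 0.99]
force: [-5.1, -12.7, 0.2]
grip_width: 0.13
grasp_force: 60.0
[-2.75795254  1.08479053  0.11653752] [ 2.61642434e-01  3.27450805e-01  2.13953608e+00 -1.30039498e-03
  6.79410278e-01  8.43520038e-01]
```

```bash
python3 -m pendant '0 0.3 -0.25 0 0 0 0.07;0 0.3 -0.25 0 0 0 0.14;0 0.3 -0.25 0 0 0 0.21;0 0.3 -0.25 0 0 0 0.28;0 0.3 -0.25 0 0 0 0.28'; python3 -c "
from h import *
s=bot.sense();print(s['torque'],s['q'])"
```

```text
time_s: 13.2
position: [496.8, 157.2, 65.2]
eef_rot: [-3.14, 0.005, 0.71]
force: [-5.3, -14.8, 1.3]
grip_width: 0.131
grasp_force: 60.0
[-3.09753925  1.27261839  0.11443364] [ 2.62327136e-01  3.27452078e-01  2.13953539e+00 -1.50187213e-03
  6.79828131e-01  1.12426206e+00]
```

```bash
python3 -m pendant '0 0 0 0 0 0 0.08;0 0 0 0 0 0 0.16;0 0 0 0 0 0 0.24;0 0 0 0 0 0 0.32;0 0 0 0 0 0 0.32'; python3 -c "
from h import *
s=bot.sense();print(s['torque'],s['q'])"
```

```text
time_s: 13.7
position: [497.0, 157.4, 65.2]
eef_rot: [3.141, 0.005, 0.39]
force: [-4.3, -11.7, 0.6]
grip_width: 0.128
grasp_force: 60.0
[-2.57206721  1.21872723  0.12929145] [ 2.62457752e-01  3.27541311e-01  2.13933140e+00 -1.15098703e-03
  6.79372440e-01  1.44463386e+00]
```

```bash
python3 -m pendant '0 0.2 -0.6 0 0 0 0;0 0.2 -0.6 0 0 0 0.08;0 0.2 -0.6 0 0 0 0.16;0 0.2 -0.6 0 0 0 0.24;0 0.2 -0.6 0 0 0 0.3;0 0.2 -0.6 0 0 0 0.3'; python3 -c "
from h import *
s=bot.sense();print(s['torque'],s['q'])"
```

```text
time_s: 14.3
position: [496.5, 157.8, 65.2]
eef_rot: [3.14, 0.006, 0.09]
force: [-8.0, -14.4, 3.5]
grip_width: 0.129
grasp_force: 60.1
[-3.13133374  1.71665514  0.12059667] [ 2.63510117e-01  3.27574911e-01  2.13939464e+00 -1.48052368e-03
  6.80444904e-01  1.74510302e+00]
```

```bash
python3 -m pendant '0 -0.4 1.5 0 0 0 0;0 -0.4 3 0 0 0 0;0 -0.4 5 0 0 0 0;0 -0.4 7 0 0 0 0;0 -0.4 8 0 0 0 0;0 -0.4 8 0 0 0 0';python3 -m pendant '0 0 1 0 0 0 0;0 0 1 0 0 0 0;0 0 1 0 0 0 0'
```

```text
time_s: 14.9
position: [498.3, 150.6, 65.5]
eef_rot: [3.141, 0.002, 0.092]
force: [-2.6, -4.9, -2.5]
grip_width: 0.125
grasp_force: 60.0
time_s: 15.2
position: [498.5, 149.7, 65.6]
eef_rot: [3.141, 0.002, 0.092]
force: [-2.5, -4.8, -1.8]
grip_width: 0.13
grasp_force: 60.0
```

```bash
python3 -m pendant '0 -0.3 1 0 0 0 0;0 -0.3 1 0 0 0 0;0 -0.3 1 0 0 0 0';python3 -m pendant '0 0 1 0 0 0 0;0 0 1 0 0 0 0;0 0 1 0 0 0 0'
```

```text
time_s: 15.5
position: [498.9, 148.8, 65.8]
eef_rot: [3.141, 0.001, 0.092]
force: [-1.8, -5.2, -2.9]
grip_width: 0.129
grasp_force: 60.0
time_s: 15.8
position: [499.3, 147.9, 66.0]
eef_rot: [3.142, 0.0, 0.092]
force: [-2.5, -4.1, -1.5]
grip_width: 0.126
grasp_force: 60.0
```

```bash
python3 -m pendant '0 -0.3 0.6 0.4 0 0 0;0 -0.3 0.6 0.4 0 0 0;0 -0.3 0.6 0.4 0 0 0';python3 -m pendant '0 0 0.6 0.2 0 0 0;0 0 0.6 0.2 0 0 0;0 0 0.6 0.2 0 0 0'
```

```text
time_s: 16.1
position: [499.4, 147.4, 65.8]
eef_rot: [-3.142, -0.001, 0.092]
force: [-0.8, -3.1, -0.1]
grip_width: 0.125
grasp_force: 60.0
time_s: 16.4
position: [499.5, 147.0, 65.7]
eef_rot: [-3.141, -0.001, 0.092]
force: [-0.2, 0.7, 3.7]
grip_width: 0.127
grasp_force: 60.0
```

```bash
python3 -m pendant '0 0 0 0 0 0 0;0 0 0 0 0 0 0' 15;python3 -m pendant '0.3 0 0 0 0 0 0;0.3 0 0 0 0 0 0;0.3 0 0 0 0 0 0;0.3 0 0 0 0 0 0;0.3 0 0 -10 0 0 0;0.3 0 0 -30 0 0 0;0.3 0 0 -60 0 0 0;0.3 0 0 -60 0 0 0'
python3 - <<'E'
from h import *
s=cam('wrist');cv2.imwrite('pics/w3.png',s['pixels'])
for n in('wrist','side','top'):
    s=cam(n); Q=cloud(s).reshape(-1,3); near=np.hypot(Q[:,0]-499,Q[:,1]-147)<30
    m=near&(Q[:,2]>84)&(Q[:,2]<98)
    if m.sum()>5: print(n,m.sum(),cv2.minAreaRect(Q[m][:,:2].astype(np.float32)),np.percentile(Q[m][:,2],[10,50,90]))
    if n=='side': cv2.imwrite('pics/s3.png',cv2.resize(s['pixels'][140:270,230:350],None,fx=4.5,fy=4.5))
E
```

```text
time_s: 16.6
position: [499.5, 146.9, 65.6]
eef_rot: [-3.141, -0.001, 0.092]
force: [-1.1, 0.7, 3.3]
grip_width: 0.133
grasp_force: 15.0
time_s: 17.4
position: [501.3, 147.3, 129.3]
eef_rot: [-3.141, -0.005, 0.092]
force: [0.4, 0.2, -0.6]
grip_width: 0.299
grasp_force: 0.0
wrist 782 ((502.46148681640625, 145.4100799560547), (39.841732025146484, 11.786482810974121), 5.151515483856201) [91.60645121 92.93254768 93.85447605]
side 112 ((501.03729248046875, 143.9150390625), (39.798423767089844, 13.750957489013672), 6.022030353546143) [85.69793147 90.60707962 92.06511881]
```

View pics/w3.png

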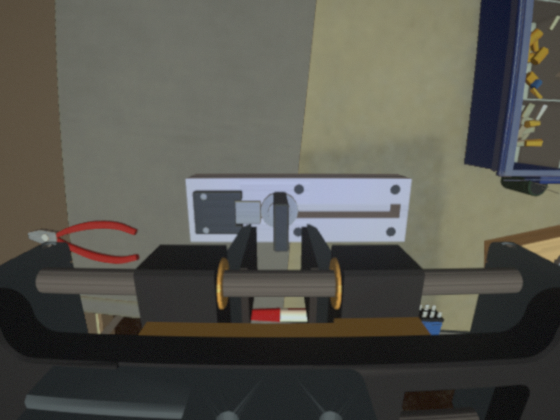

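View pics/s3.png

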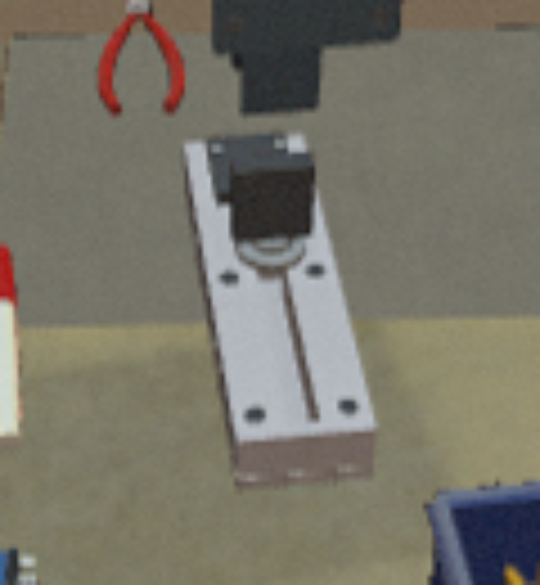

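The wrist view shows the wing crosswise at (281,220), the flange on the rail at (279,210) and the tongue against it at (248,212). The side crop agrees. I'll check that the flange is flat.

```bash
python3 -m pendant '0.3 0 0 -40 0 0 0;0.3 0 0 -70 0 0 0;0.3 0 0 -70 0 0 0;0.3 0 0 -70 0 0 0'; python3 - <<'E'
from h import *
s=cam('wrist');P=cloud(s);Q=P.reshape(-1,3);near=np.hypot(Q[:,0]-501,Q[:,1]-146)<23
def fit(m):
    q=Q[m]
    for _ in range(3):
        c=q.mean(0);k=np.linalg.lstsq(np.c_[q[:,:2]-c[:2],np.ones(len(q))],q[:,2],rcond=None)[0]
        r=q[:,2]-np.c_[q[:,:2]-c[:2],np.ones(len(q))]@k;q=q[abs(r)<2*r.std()+.1]
    print(len(q),np.round(c,1),'slope deg',np.round(np.degrees(k[:2]),2))
fit(near&(abs(Q[:,2]-92.5)<3)); fit(near&(abs(Q[:,2]-40.5)<2.5)&(Q[:,1]<155))
fit((abs(Q[:,2]-34.5)<2.5)&(abs(Q[:,0]-505)<28)&(Q[:,1]>40)&(Q[:,1]<120))
m=near&(abs(Q[:,2]-92.5)<3);print(cv2.minAreaRect(Q[m][:,:2].astype(np.float32)))
m=near&(abs(Q[:,2]-40.5)<2.5)&(Q[:,1]<158);print(Q[m].min(0),Q[m].max(0))
m=(abs(Q[:,2]-34.5)<2.5)&(abs(Q[:,0]-500)<50)&(Q[:,1]>15)&(Q[:,1]<250);print(m.sum(),cv2.minAreaRect(Q[m][:,:2].astype(np.float32)))
E
```

```text
time_s: 18.0
position: [499.0, 146.7, 195.0]
eef_rot: [3.142, 0.0, 0.092]
force: [-0.1, 0.0, -0.6]
grip_width: 0.301
grasp_force: 0.0
420 [501.9 145.7  93. ] slope deg [ 0.96 -1.25]
153 [502.7 137.7  41.1] slope deg [0.83 1.2 ]
2131 [505.7  80.4  35.1] slope deg [ 0.32 -0.07]
((501.8744201660156, 145.6988983154297), (38.92299270629883, 11.140005111694336), 5.558840274810791)
[486.34466713 129.40583863  38.11851455] [518.21358365 157.98318265  42.95873035]
5854 ((501.60577392578125, 127.83409881591797), (62.9901008605957, 217.33177185058594), 5.305297374725342)
```

```bash
python3 -c "
from cell import bot
print(bot.sign_off())"
```

```text
the job is handed in; nothing more can be done
None
```

The anchor is locked crosswise under the rail's lips, with its flange on the rail to within about 1° by the camera. I pushed it home at about 14.6 N (11.7–14.8 N along the slot, so once just under 12 N, while turning it 90°), let the spring seat it 10 mm back, released it and handed the job in at 18 s of the 67 s allowed.

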